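Find the part-used heel-plate tin by its rattle and hand it over

TASK

Two of the three flat steel tins on the cobbler's bench are packed tight and silent; the third is part used, and its loose heel plates rattle when the tin is picked up and shaken. Shake them to find the rattling one, stand any silent tin back about where it was, and hand the rattling one forward: finish while still holding it in the gripper, level, lid up and still, about a hand's breadth above the middle of the black rubber mat. Leave the other things on the bench undisturbed.

Things in the scene. Friction and masses are not known exactly. Their poses are not given: they have to be found in the camera images.
- tin_left: flat shut steel tin, 110 mm long (x axis), 62 wide (y), 38 high, origin at the centre of its underside, lid up (z); the left one (+y side). The three look alike and weigh 0.21 to 0.58 kg; weight does not tell which rattles, and it may be any of them
- tin_mid: flat shut steel tin, 110 mm long (x axis), 62 wide (y), 38 high, origin at the centre of its underside, lid up (z); the middle one. The rattling tin holds three loose steel heel plates, 162 g together, free to slide 64 mm along its length and 24 mm across; a brisk shake, or rocking it end to end by some 40 degrees, makes them slide and knock the walls
- tin_right: flat shut steel tin, 110 mm long (x axis), 62 wide (y), 38 high, origin at the centre of its underside, lid up (z); the one on the right (-y side). In a silent tin everything is wedged fast: nothing shifts
- mat: black rubber counter mat lying fixed on the bench beyond the tins, 140 mm (x) by 200 mm (y), 4 mm thick, origin at the centre of its underside; goods are handed over above it
- rubber_heel: black rubber boot heel, D-shaped, 52 mm wide, 8 mm thick, lying flat between two tins (bystander; origin on the underside)
- polish_tin: round closed shoe polish tin, 52 mm across, 23 mm high, standing between two tins (bystander; origin on the underside)
- glue_jar: amber glass jar with black cap, 68 mm across, 95 mm high, standing (bystander; origin on the underside)
- hammer: cobbler's hammer lying flat, 190 mm long, about 40 mm high at its round face; origin under the eye of the head, handle along -x (bystander)
- pincers: steel lasting pincers with red grips, 185 mm long, 18 mm high, lying; origin under the pivot, jaws along +x (bystander)
- awl: awl with a wooden handle, 155 mm long, 26 mm high, lying; origin near the ferrule, point along +x (bystander)
Mind the look-alikes: they are no part of the job. What is shaped like the tin_left but green, orange or purple is not meant.

How it is judged:
By the outcome, as a careful person would: the job done as asked, in the order asked, and still so for the second after the job is handed in, while the arm keeps its last pose, push and grip.
It also fails if it takes over 72 s, if anything falls off the work surface, if the arm or the gripper's body presses on something with over 40 N, if the wrist force passes 120 N, or if a joint passes its speed limit or range.

ROBOT

A 6-joint arm with a two-finger parallel gripper is mounted at the origin on the work surface. World frame = base frame: x ahead of the robot, y to its left, z up, the work surface at z = 0. Lengths are in mm, angles in rad, forces in N, time in s.
With the tool pointing down it reaches from about 275 to 750 mm from the base axis. Payload 10.2 kg.
Tool frame: the origin (TCP) lies where the fingers leave the gripper's body, on its centre line; the fingertips stand 73 mm ahead of it and the grasp point (between the pads) lies 54 mm ahead of it; y points along the fingers, x is the direction in which the jaws open and shut, and the axes are right-handed (so a half turn about y gives the same grasp; the last joint's range is limited). The gripper opens to 85 mm and grips with 20 to 120 N. Pads are 22 mm wide; open, the fingers measure 114 mm over their backs; the gripper's body (76 mm by 85 mm) begins 54 mm behind the grasp point. The pads swing forward as they close: fully open they stand 13 mm farther back than shut.
Start: joints at [1.011, 0.313, 1.498, -0, 1.331, -0.223], TCP at [173.509, 495.506, 303.894] pointing down, gripper open.
Joint ranges: [-2.94, 2.94], [-0.97, 2.17], [0.19, 2.56], [-1.23, 4.37], [0.02, 3.11], [-2.88, 2.88]. Speed limits (rad/s): [2.39, 2.39, 3.01, 3.14, 3.14, 3.14].

INTERFACE

Orientations are given as a unit quaternion [w, x, y, z].
In Python, from rig import sense, capture, finish_job gives the robot as it stands. The module is installed in compiled form; this text tells all that it offers.
- The arm moves only by the shell command python3 -m pendant 'ROWS' [FORCE]. ROWS is JSON, one flat list of numbers, 7 for each row, row after row: the shift along the tool's x, y, z each as a share of 150 mm, from -1 to 1, then the turn, a rotation vector about the tool's x, y, z each as a share of pi rad, from -1 to 1, then the opening, from 0 (shut) to 1 (fully open). In form: [tx, ty, tz, wx, wy, wz, grip, tx, ty, tz, wx, wy, wz, grip, ...]. A call has 1 to 8 rows; each row is the pose to reach, as a shift and turn from the pose measured when the call began, along the tool's axes at that moment, turning the shorter way round; what a row does not reach only later rows make up. A row lasts 1/8 s, in which the tool goes at most 62.5 mm and 10.7 degrees, less where a joint would pass 70% of its speed; a pose out of reach is approached as far as the arm can. A call with a number of a shift or a turn outside -1 to 1 is refused whole. A call with a gripper value outside its range is refused whole. The fingers move at their own pace and stop on an object; FORCE is the grip in N (left out, the last holds). Time passes only in rows, so rows that repeat a pose let the fingers close. It gives the time, the measured TCP pose, the force and the opening at its end, in the units of the state.
- sense(): the state, without advancing time (a new reading comes with each control period).
- capture(name): name is "side" or "top"; returns a dict with "frame" (400x640x3 uint8, red, green, blue), "mtx" (3x3 intrinsics, pixels), "k1" (the pictures are not rectified: a ray, as slopes to the right and down, at radius r is drawn at 1 + k1 r^2 times it, then the intrinsics apply), "rvec" (rotation vector, rad) and "tvec" (3), from world to camera coordinates, as OpenCV has them. Camera axes: x right, y down, z forward; pixel columns grow to the right and rows downward; lengths in mm; the calibration is good to about 2 mm. A picture is of the moment at which its call begins. There is no depth.
- finish_job(): hands the job in, once; it reports no verdict.
The state is a dict: "time_s": time; "joints": joint angles; "dq": joint speeds; "tau": joint torques, N m; "eef_pos": TCP position; "ee_rot": TCP orientation; "force": force on the tool from outside, world axes, zero at the start; "wrist_torque": the same for the moment, N m; "grip_width": opening from 0.0 (shut) to 1.0 (fully open).
Only numpy, scipy, OpenCV 4.12 (cv2) and the standard library are available. Lean on these libraries where they do the work, as an engineer would, in place of code of your own. Each camera call takes 0.05 s, during which the arm holds its last target. There are 200 camera calls.

## Working session

There is one attempt and no reset: what is moved stays moved. The work goes in short steps, Python scripts to look and compute and a shell command to move; the robot and the scene stay as the last step left them, time stands still between calls to the robot, and variables do not carry over. Pictures are saved under pics/ and viewed, about 8 in all and at most 12, crops included, and the job is handed in when it is done.

```bash
mkdir -p pics; cat > h.py <<'E'
import numpy as np, cv2
from rig import sense, capture, finish_job
from scipy.spatial.transform import Rotation as R
def ray(c,uv):
    K=c["mtx"];uv=np.atleast_2d(uv).astype(float)
    d=(uv-[K[0][2],K[1][2]])/[K[0][0],K[1][1]]
    u=d.copy()
    for _ in range(20): u=d/(1+c["k1"]*(u**2).sum(1,keepdims=True))
    M=cv2.Rodrigues(np.array(c["rvec"],float))[0]
    o=-M.T@np.array(c["tvec"],float).ravel()
    return o,np.c_[u,np.ones(len(u))]@M
def plane(c,uv,z):
    o,d=ray(c,uv);return o+d*((z-o[2])/d[:,2])[:,None]
def save(c,n): cv2.imwrite("pics/"+n,c["frame"][:,:,::-1])
E
python3 - <<'E'
from h import *
import pickle
for n in("top","side"):
    c=capture(n);c={k:np.array(v) for k,v in c.items()};pickle.dump(c,open(n+".pkl","wb"));save(c,n+"0.png");o,_=ray(c,[0,0]);print(n,o)
print(sense())
E
```

```text
top [ 361.14748942  -20.31167544 1412.88788854]
side [474.11920587 783.89112199 828.98799278]
{'time_s': 0.1, 'joints': array([ 1.01057282e+00,  3.13400634e-01,  1.49830878e+00,  1.06871233e-05,
        1.33098901e+00, -2.23420455e-01]), 'dq': array([ 4.00162171e-05, -1.61083689e-03, -6.36994161e-04,  5.39417384e-04,
        8.53754165e-04, -1.39518692e-04]), 'tau': array([ 1.72636264e-03, -4.12904084e+01, -2.60136974e+01, -2.48014785e-04,
        3.11577387e-03,  1.02320874e-05]), 'eef_pos': array([173.44732918, 495.38491819, 303.40858249]), 'ee_rot': array([-0.57658422,  0.57687729,  0.40876036, -0.40948529]), 'force': array([ 0.27574167, -0.20513596, -0.85616426]), 'wrist_torque': array([-0.00602464,  0.02572405,  0.00146624]), 'grip_width': 1.003767397168567}
```

View pics/top0.png

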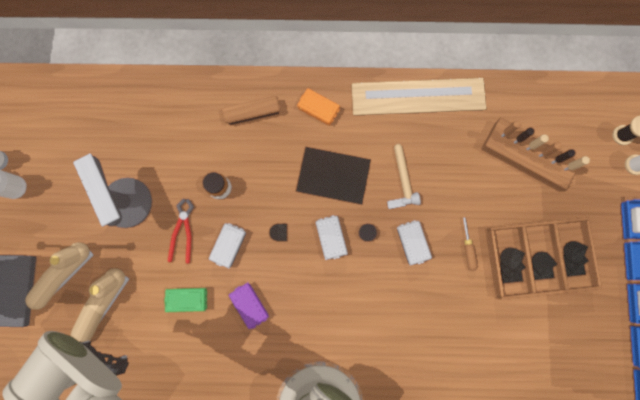

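View pics/side0.png

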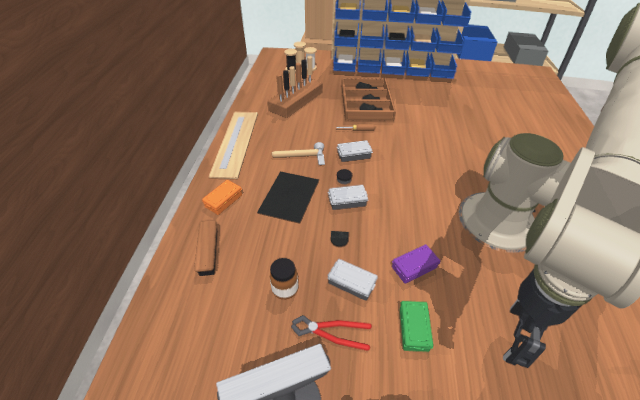

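Silver tins are at top-view (228,245), (331,238) and (413,242). The green (185,300), purple (249,306) and orange (318,106) boxes are look-alikes and not meant. Next I measure and confirm in a crop.

```bash
python3 - <<'E'
from h import *
import pickle
c=pickle.load(open("top.pkl","rb"));f=c["frame"]
hsv=cv2.cvtColor(f,cv2.COLOR_RGB2HSV)
def meas(mask,x0,y0,x1,y1,z,name):
    m=np.zeros_like(mask);m[y0:y1,x0:x1]=mask[y0:y1,x0:x1]
    cs,_=cv2.findContours(m,cv2.RETR_EXTERNAL,cv2.CHAIN_APPROX_NONE);k=max(cs,key=cv2.contourArea)
    P=plane(c,k[:,0,:],z)[:,:2].astype(np.float32)
    r=cv2.minAreaRect(P);b=cv2.boxPoints(r);e=b[1]-b[0];g=b[2]-b[1]
    l=e if np.hypot(*e)>np.hypot(*g) else g
    print(name,"c",np.round(r[0],1),"size",np.round(r[1],1),"long-axis deg",round(np.degrees(np.arctan2(l[1],l[0])),1),"ymin/max xmin/max",P.min(0).round(),P.max(0).round())
    return k
tin=((hsv[...,1]<60)&(hsv[...,2]>120)).astype(np.uint8)*255
blk=(hsv[...,2]<50).astype(np.uint8)*255
dr=f[:,:,::-1].copy()
for n,(u,v) in dict(L=(228,245),M=(331,238),R=(413,242)).items():
    k=meas(tin,u-28,v-30,u+28,v+30,38,n);cv2.drawContours(dr,[k],-1,(0,0,255),1)
k=meas(blk,285,135,385,212,4,"mat");cv2.drawContours(dr,[k],-1,(0,0,255),1)
for n,uv,z in[("heel",(280,233),8),("polish",(368,232),23),("jar",(214,183),95),("hammerhead",(404,202),30),("hammer tip",(400,147),20),("pinc jaw",(185,205),10),("pinc grip",(188,262),10),("pinc grip2",(171,260),10),("purple",(249,306),38),("green",(185,300),38)]: print(n,plane(c,uv,z)[0].round())
cv2.imwrite("pics/crop.png",cv2.resize(dr[130:330,150:450],(800,533),interpolation=cv2.INTER_CUBIC))
s=sense();print(R.from_quat(np.roll(s["ee_rot"],-1)).as_matrix().round(3))
E
```

```text
L c [437.9 270.2] size [ 68.1 119.1] long-axis deg -21.3 ymin/max xmin/max [377. 220.] [500. 318.]
M c [465.8 -23.3] size [120.   66.3] long-axis deg 15.7 ymin/max xmin/max [404. -69.] [529.  20.]
R c [ 455.7 -256.4] size [119.7  68.7] long-axis deg 17.8 ymin/max xmin/max [ 395. -304.] [ 518. -209.]Traceback (most recent call last):
  File "<stdin>", line 18, in <module>
  File "<stdin>", line 7, in meas
ValueError: max() iterable argument is empty
```

```bash
cat > m.py <<'E'
from h import *
def meas(c,mask,u,v,w,h,z,name):
    m=np.zeros_like(mask);s=np.s_[v-h:v+h,u-w:u+w];m[s]=mask[s]
    cs,_=cv2.findContours(m,cv2.RETR_EXTERNAL,cv2.CHAIN_APPROX_NONE);k=max(cs,key=cv2.contourArea)
    P=plane(c,k[:,0,:],z)[:,:2].astype(np.float32)
    r=cv2.minAreaRect(P);b=cv2.boxPoints(r);e=b[1]-b[0];g=b[2]-b[1]
    l=e if np.hypot(*e)>np.hypot(*g) else g
    print(name,"c",np.round(r[0],1),"size",np.round(r[1],1),"long deg",round(np.degrees(np.arctan(l[1]/l[0])),1))
    return k
E
python3 - <<'E'
from m import *
import pickle
c=pickle.load(open("top.pkl","rb"));f=c["frame"]
hsv=cv2.cvtColor(f,cv2.COLOR_RGB2HSV)
dr=f[:,:,::-1].copy()
for th in(150,180):
  tin=((hsv[...,1]<60)&(hsv[...,2]>th)).astype(np.uint8)*255
  for n,(u,v) in dict(L=(228,245),M=(331,238),R=(413,242)).items():
    k=meas(c,tin,u,v,28,30,38,n+str(th))
  if th==150: pass
  cv2.drawContours(dr,[k],-1,(0,0,255),1)
blk=(hsv[...,2]<80).astype(np.uint8)*255
print(hsv[175,333])
k=meas(c,blk,334,175,48,38,4,"mat");cv2.drawContours(dr,[k],-1,(0,0,255),1)
for n,uv,z in[("heel",(280,233),8),("polish",(368,232),23),("jar",(214,183),95),("hammerhead",(404,202),30),("hammer tip",(400,147),20),("pinc jaw",(185,205),10),("pinc grip",(188,262),10),("purple",(249,306),38),("green",(185,300),38)]: print(n,plane(c,uv,z)[0].round())
cv2.imwrite("pics/crop.png",cv2.resize(dr[130:330,150:450],(800,533),interpolation=cv2.INTER_CUBIC))
s=sense();print(R.from_quat(np.roll(s["ee_rot"],-1)).as_matrix().round(3))
c=pickle.load(open("side.pkl","rb"));hsv=cv2.cvtColor(c["frame"],cv2.COLOR_RGB2HSV)
for th in(150,180):
  tin=((hsv[...,1]<60)&(hsv[...,2]>th)).astype(np.uint8)*255
  for n,(u,v) in dict(L=(353,278),M=(348,197),R=(354,151)).items(): meas(c,tin,u,v,30,22,38,"side"+n+str(th))
E
```

```text
L150 c [438.4 271.5] size [ 65.2 119.2] long deg -21.5
M150 c [465.7 -23.1] size [120.   65.8] long deg 15.7
R150 c [ 455.9 -256.7] size [119.6  66.9] long deg 18.9
L180 c [438.5 272.1] size [ 61.6 118.9] long deg -22.1
M180 c [465.4 -22. ] size [119.8  61.9] long deg 16.1
R180 c [ 455.6 -256.8] size [119.2  60.8] long deg 18.2
[12 53 63]
mat c [651.6 -26.5] size [192.5 131.7] long deg 79.6
heel [477. 124.   8.]
polish [ 483. -128.   23.]
jar [605. 302.  95.]
hammerhead [ 571. -230.   30.]
hammer tip [ 735. -221.   20.]
pinc jaw [554. 404.  10.]
pinc grip [389. 385.  10.]
purple [271. 200.  38.]
green [284. 378.  38.]
[[ 0.33  -0.001 -0.944]
 [ 0.944 -0.001  0.33 ]
 [-0.001 -1.     0.   ]]
sideL150 c [438.1 275.2] size [ 67.9 116.7] long deg -22.2
sideM150 c [467.4 -17.4] size [116.9  71.8] long deg 15.5
sideR150 c [ 457.6 -250.6] size [117.2  73.1] long deg 19.6
sideL180 c [437.1 273.8] size [ 63.9 115.7] long deg -21.8
sideM180 c [467.8 -20.2] size [116.1  62.9] long deg 15.6
sideR180 c [ 458.2 -254.5] size [116.  64.] long deg 18.6
```

View pics/crop.png

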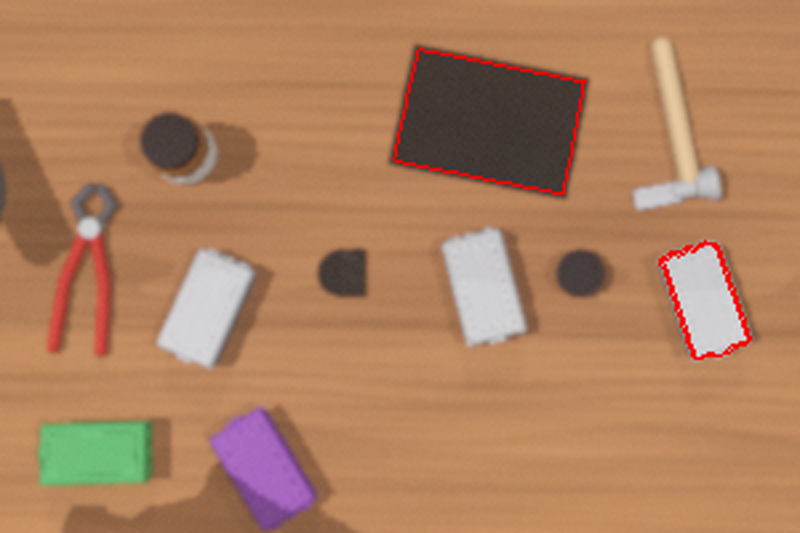

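```bash
cat > g.py <<'E'
import sys
from h import *
# g.py x y z yaw [tilt]: TCP goal; yaw = world angle of tool x (deg); tilt about tool x (deg)
x,y,z,yaw=map(float,sys.argv[1:5]);t=float(sys.argv[5]) if len(sys.argv)>5 else 0
s=sense();Rc=R.from_quat(np.roll(s["ee_rot"],-1))
a=np.radians(yaw);X=np.array([np.cos(a),np.sin(a),0]);Y=np.array([0,0,-1.])
G=R.from_matrix(np.c_[X,Y,np.cross(X,Y)])*R.from_rotvec([np.radians(t),0,0])
print("t",round(s["time_s"],2),"pos",s["eef_pos"].round(1),"grip",round(s["grip_width"],3),"F",s["force"].round(2),"T",s["wrist_torque"].round(3))
print("shift",(Rc.inv().apply(np.array([x,y,z])-s["eef_pos"])/150).round(3),"turn",((Rc.inv()*G).as_rotvec()/np.pi).round(3))
E
python3 g.py 438 273 160 68
```

```text
t 0.1 pos [173.4 495.4 303.4] grip 1.004 F [ 0.28 -0.21 -0.86] T [-0.006  0.026  0.001]
shift [-0.815  0.956 -2.155] turn [-0.     0.015 -0.   ]
```

```bash
python3 -m pendant '[-0.2,0,-0.35,0,0,0,1, -0.4,0,-0.7,0,0.01,0,1, -0.4,0,-1,0,0.015,0,1, -0.4,0,-1,0,0.015,0,1]'; python3 g.py 438 273 160 68
```

```text
time_s: 0.6
eef_pos: [297.2, 388.0, 303.1]
ee_rot: [-0.587, 0.587, 0.394, -0.395]
force: [-0.6, 0.1, -0.2]
grip_width: 1.0
t 0.6 pos [297.2 388.  303.1] grip 1.0 F [-0.65  0.09 -0.16] T [-0.031 -0.008 -0.012]
shift [-0.353  0.954 -1.159] turn [-0.    -0.001 -0.001]
```

```bash
python3 -m pendant '[-0.15,0.1,-0.35,0,0,0,1, -0.25,0.2,-0.7,0,0,0,1, -0.35,0.4,-1,0,0,0,1, -0.353,0.7,-1,0,0,0,1,-0.353,0.8,-1,0,0,0,1,-0.353,0.8,-1,0,0,0,1]'; python3 g.py 438 273 79 68
```

```text
time_s: 1.35
eef_pos: [415.4, 282.8, 183.2]
ee_rot: [-0.587, 0.587, 0.394, -0.396]
force: [0.2, 0.7, -0.5]
grip_width: 1.003
t 1.35 pos [415.4 282.8 183.2] grip 1.003 F [ 0.2   0.73 -0.49] T [ 0.028 -0.043  0.008]
shift [-0.002  0.694 -0.165] turn [-0.    -0.001 -0.001]
```

```bash
python3 -m pendant '[0,0.1,-0.165,0,0,0,1,0,0.35,-0.165,0,0,0,1,0,0.55,-0.165,0,0,0,1,0,0.65,-0.165,0,0,0,1,0,0.69,-0.165,0,0,0,1,0,0.69,-0.165,0,0,0,1]'; python3 g.py 438 273 79 68
python3 - <<'E'
from h import *
c=capture("side");save(c,"s1.png")
c=c["frame"][200:350,250:450,::-1];cv2.imwrite("pics/s1.png",cv2.resize(c,None,fx=3,fy=3))
E
```

```text
time_s: 2.1
eef_pos: [438.4, 273.6, 80.5]
ee_rot: [-0.586, 0.587, 0.394, -0.395]
force: [-0.5, 0.3, 0.5]
grip_width: 1.001
t 2.1 pos [438.4 273.6  80.5] grip 1.001 F [-0.47  0.3   0.49] T [-0.033  0.012 -0.001]
shift [-0.005  0.01   0.001] turn [-0.    -0.001 -0.   ]
```

View pics/s1.png

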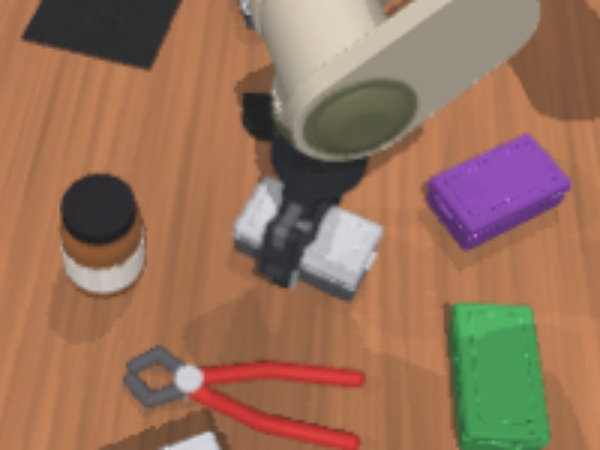

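The gripper sits astride the left tin, at crop (300,240) between the jar and the purple box. I close and lift.

```bash
python3 -m pendant '[0,0,0,0,0,0,0.5,0,0,0,0,0,0,0.5,0,0,0,0,0,0,0.4,0,0,0,0,0,0,0.4,0,0,0,0,0,0,0.4,0,0,0,0,0,0,0.4]' 80;python3 g.py 438 273 79 68; python3 -m pendant '[0,-0.1,0,0,0,0,0.4,0,-0.3,0,0,0,0,0.4,0,-0.6,0,0,0,0,0.4,0,-0.85,0,0,0,0,0.4,0,-0.95,0,0,0,0,0.4,0,-0.95,0,0,0,0,0.4]';python3 g.py 438 273 220 68
```

```text
time_s: 2.9
eef_pos: [439.0, 273.7, 82.0]
ee_rot: [-0.586, 0.587, 0.395, -0.394]
force: [-3.0, -0.4, 9.0]
grip_width: 0.706
t 2.9 pos [439.  273.7  82. ] grip 0.706 F [-3.01 -0.4   9.04] T [-0.322  0.417  0.015]
shift [-0.007  0.02   0.004] turn [ 0.001 -0.001 -0.   ]
time_s: 3.65
eef_pos: [438.7, 273.8, 224.7]
ee_rot: [-0.586, 0.587, 0.395, -0.394]
force: [-0.3, -0.5, -4.1]
grip_width: 0.707
t 3.65 pos [438.7 273.8 224.7] grip 0.707 F [-0.3  -0.53 -4.09] T [-0.007  0.024  0.   ]
shift [-0.007  0.031  0.003] turn [ 0.001 -0.001  0.   ]
```

```bash
cat > a.py <<'E'
from h import *
T=[];F=[]
for i in range(6):
    capture("top");s=sense();Rc=R.from_quat(np.roll(s["ee_rot"],-1))
    T.append(Rc.inv().apply(s["wrist_torque"]));F.append(s["force"])
print("t",round(s["time_s"],2),"torque tool xyz",np.mean(T,0).round(4),"sd",np.std(T,0).round(3),"F",np.mean(F,0).round(2),"pos",s["eef_pos"].round(1),"grip",round(s["grip_width"],3))
E
python3 a.py
python3 -m pendant '[0,0,0,0.05,0,0,0.4,0,0,0,0.11,0,0,0.4,0,0,0,0.17,0,0,0.4,0,0,0,0.23,0,0,0.4,0,0,0,0.24,0,0,0.4,0,0,0,0.24,0,0,0.4,0,0,0,0.24,0,0,0.4,0,0,0,0.24,0,0,0.4]' 80; python3 a.py
python3 -m pendant '[0,0,0,-0.05,0,0,0.4,0,0,0,-0.11,0,0,0.4,0,0,0,-0.17,0,0,0.4,0,0,0,-0.22,0,0,0.4,0,0,0,-0.24,0,0,0.4,0,0,0,-0.24,0,0,0.4]'; python3 a.py
python3 -m pendant '[0,0,0,-0.05,0,0,0.4,0,0,0,-0.11,0,0,0.4,0,0,0,-0.17,0,0,0.4,0,0,0,-0.23,0,0,0.4,0,0,0,-0.24,0,0,0.4,0,0,0,-0.24,0,0,0.4,0,0,0,-0.24,0,0,0.4,0,0,0,-0.24,0,0,0.4]'; python3 a.py
python3 -m pendant '[0,0,0,0.05,0,0,0.4,0,0,0,0.11,0,0,0.4,0,0,0,0.17,0,0,0.4,0,0,0,0.22,0,0,0.4,0,0,0,0.24,0,0,0.4,0,0,0,0.24,0,0,0.4]'; python3 a.py; python3 g.py 438.7 273.8 82 68
```

```text
t 3.95 torque tool xyz [ 0.0296 -0.0053  0.0082] sd [0.021 0.026 0.024] F [-0.14  0.22 -3.61] pos [438.6 273.7 223.4] grip 0.707
time_s: 4.95
eef_pos: [438.3, 274.0, 223.9]
ee_rot: [0.761, -0.331, -0.222, 0.513]
force: [0.4, 0.1, -4.2]
grip_width: 0.705
t 5.25 torque tool xyz [-0.7188  0.0156  0.0025] sd [0.046 0.013 0.035] F [-0.43  0.1  -3.52] pos [438.5 273.8 223.5] grip 0.71
time_s: 6.0
eef_pos: [437.8, 274.0, 223.6]
ee_rot: [-0.586, 0.587, 0.394, -0.396]
force: [-0.0, -0.9, -3.9]
grip_width: 0.71
t 6.3 torque tool xyz [ 0.0043  0.0082 -0.0104] sd [0.022 0.015 0.042] F [ 0.41  0.42 -3.73] pos [438.8 273.5 223.3] grip 0.711
time_s: 7.3
eef_pos: [439.1, 273.4, 223.5]
ee_rot: [-0.33, 0.762, 0.511, -0.222]
force: [-0.4, 0.0, -3.3]
grip_width: 0.71
t 7.6 torque tool xyz [0.7056 0.0173 0.0024] sd [0.026 0.023 0.032] F [-0.54 -0.22 -3.41] pos [438.8 273.5 223.3] grip 0.71
time_s: 8.35
eef_pos: [439.3, 273.1, 223.2]
ee_rot: [-0.586, 0.587, 0.394, -0.395]
force: [-0.8, -0.3, -3.0]
grip_width: 0.713
t 8.65 torque tool xyz [ 0.0015 -0.0053  0.0118] sd [0.031 0.03  0.032] F [ 0.43  0.08 -3.27] pos [438.5 273.7 223.4] grip 0.707
t 8.65 pos [438.5 273.7 223.4] grip 0.707 F [ 0.37 -0.13 -2.9 ] T [-0.043 -0.008  0.003]
shift [ 0.003  0.942 -0.001] turn [ 0.    -0.001 -0.001]
```

The level torque was the same after rocking each way (0.004 and 0.0015 N m, where a rattler would change by about 0.1), so the left tin is silent. I put it back.

```bash
python3 -m pendant '[0,0.15,0,0,0,0,0.4,0,0.4,0,0,0,0,0.4,0,0.65,0,0,0,0,0.4,0,0.82,0,0,0,0,0.4,0,0.9,0,0,0,0,0.4,0,0.925,0,0,0,0,0.4,0,0.935,0,0,0,0,0.4,0,0.94,0,0,0,0,0.4]'; python3 g.py 438.7 273.8 82 68
python3 -m pendant '[0,0.005,0,0,0,0,0.75,0,0.005,0,0,0,0,0.85,0,0.0,0,0,0,0,1,0,0,0,0,0,0,1,0,0,0,0,0,0,1,0,0,0,0,0,0,1]'; python3 -m pendant '[0,-0.1,0,0,0,0,1,0,-0.3,0,0,0,0,1,0,-0.6,0,0,0,0,1,0,-0.85,0,0,0,0,1,0,-0.95,0,0,0,0,1,0,-0.95,0,0,0,0,1]';python3 g.py 466.5 -21.5 200 106
```

```text
time_s: 9.65
eef_pos: [438.8, 273.6, 83.1]
ee_rot: [-0.586, 0.587, 0.395, -0.395]
force: [0.4, 0.8, -3.7]
grip_width: 0.71
t 9.65 pos [438.8 273.6  83.1] grip 0.71 F [ 0.41  0.78 -3.67] T [ 0.039  0.033 -0.011]
shift [0.001 0.007 0.001] turn [ 0.    -0.001 -0.   ]
time_s: 10.4
eef_pos: [438.7, 273.6, 83.1]
ee_rot: [-0.586, 0.587, 0.395, -0.395]
force: [-0.7, 0.4, -0.9]
grip_width: 0.998
time_s: 11.15
eef_pos: [438.7, 273.8, 226.1]
ee_rot: [-0.586, 0.587, 0.395, -0.394]
force: [-1.1, 0.2, 0.1]
grip_width: 0.996
t 11.15 pos [438.7 273.8 226.1] grip 0.996 F [-1.09  0.22  0.07] T [-0.032 -0.028 -0.006]
shift [-1.754  0.176 -0.913] turn [ 0.001 -0.212 -0.   ]
```

```bash
python3 -m pendant '[-0.2,0,-0.1,0,-0.04,0,1,-0.5,0,-0.25,0,-0.09,0,1,-0.8,0,-0.4,0,-0.14,0,1,-1,0,-0.5,0,-0.19,0,1,-1,0,-0.52,0,-0.212,0,1,-1,0,-0.52,0,-0.212,0,1]'; python3 g.py 466.5 -21.5 130 106
```

```text
time_s: 11.9
eef_pos: [454.1, 105.2, 224.9]
ee_rot: [0.426, -0.426, -0.564, 0.565]
force: [-0.1, 1.1, 0.3]
grip_width: 1.001
t 11.9 pos [454.1 105.2 224.9] grip 1.001 F [-0.11  1.11  0.28] T [-0.047  0.022 -0.051]
shift [-0.834  0.633  0.152] turn [-0. -0. -0.]
```

```bash
python3 -m pendant '[-0.3,0,0.05,0,0,0,1,-0.6,0.1,0.1,0,0,0,1,-0.834,0.3,0.152,0,0,0,1,-0.834,0.6,0.152,0,0,0,1,-0.834,0.63,0.152,0,0,0,1]'; python3 g.py 466.5 -21.5 83 106
```

```text
time_s: 12.52
eef_pos: [465.0, -20.8, 128.0]
ee_rot: [0.428, -0.424, -0.563, 0.565]
force: [-0.3, 0.5, 0.5]
grip_width: 1.0
t 12.53 pos [465.  -20.8 128. ] grip 1.0 F [-0.34  0.47  0.47] T [ 0.003  0.008 -0.005]
shift [-0.008  0.3   -0.01 ] turn [-0.002 -0.001  0.001]
```

```bash
python3 -m pendant '[-0.008,0.1,-0.01,0,0,0,1,-0.008,0.2,-0.01,0,0,0,1,-0.008,0.27,-0.01,0,0,0,1,-0.008,0.3,-0.01,0,0,0,0.8,-0.008,0.3,-0.01,0,0,0,0.8]' 80; python3 -m pendant '[0,0,0,0,0,0,0.4,0,0,0,0,0,0,0.4,0,0,0,0,0,0,0.4,0,0,0,0,0,0,0.4]' ;python3 g.py 466.5 -21.5 83 106; python3 -m pendant '[0,-0.1,0,0,0,0,0.4,0,-0.3,0,0,0,0,0.4,0,-0.6,0,0,0,0,0.4,0,-0.85,0,0,0,0,0.4,0,-0.95,0,0,0,0,0.4,0,-0.95,0,0,0,0,0.4]'
python3 a.py
python3 -m pendant '[0,0,0,0.05,0,0,0.4,0,0,0,0.11,0,0,0.4,0,0,0,0.17,0,0,0.4,0,0,0,0.23,0,0,0.4,0,0,0,0.24,0,0,0.4,0,0,0,0.24,0,0,0.4,0,0,0,0.24,0,0,0.4,0,0,0,0.24,0,0,0.4]' 80; python3 a.py
python3 -m pendant '[0,0,0,-0.05,0,0,0.4,0,0,0,-0.11,0,0,0.4,0,0,0,-0.17,0,0,0.4,0,0,0,-0.22,0,0,0.4,0,0,0,-0.24,0,0,0.4,0,0,0,-0.24,0,0,0.4]'; python3 a.py
python3 -m pendant '[0,0,0,-0.05,0,0,0.4,0,0,0,-0.11,0,0,0.4,0,0,0,-0.17,0,0,0.4,0,0,0,-0.23,0,0,0.4,0,0,0,-0.24,0,0,0.4,0,0,0,-0.24,0,0,0.4,0,0,0,-0.24,0,0,0.4,0,0,0,-0.24,0,0,0.4]'; python3 a.py
python3 -m pendant '[0,0,0,0.05,0,0,0.4,0,0,0,0.11,0,0,0.4,0,0,0,0.17,0,0,0.4,0,0,0,0.22,0,0,0.4,0,0,0,0.24,0,0,0.4,0,0,0,0.24,0,0,0.4]'; python3 a.py; python3 g.py 466.5 -21.5 83 106
```

```text
time_s: 13.15
eef_pos: [466.5, -21.5, 83.0]
ee_rot: [0.428, -0.424, -0.563, 0.565]
force: [-0.5, -0.6, -0.5]
grip_width: 0.798
time_s: 13.65
eef_pos: [467.0, -21.7, 83.9]
ee_rot: [0.428, -0.424, -0.563, 0.565]
force: [-2.0, -1.7, 5.9]
grip_width: 0.711
t 13.65 pos [467.  -21.7  83.9] grip 0.711 F [-2.   -1.67  5.87] T [-0.117  0.231  0.057]
shift [0.002 0.006 0.003] turn [-0.002 -0.001  0.001]
time_s: 14.4
eef_pos: [467.7, -21.8, 227.7]
ee_rot: [0.427, -0.425, -0.564, 0.565]
force: [0.4, 0.0, -5.5]
grip_width: 0.709
t 14.7 torque tool xyz [ 0.0056 -0.0014  0.0109] sd [0.031 0.025 0.03 ] F [-0.3  -0.06 -4.53] pos [467.5 -21.7 225.7] grip 0.711
time_s: 15.7
eef_pos: [467.3, -21.9, 226.3]
ee_rot: [0.554, -0.237, -0.316, 0.733]
force: [-0.4, 0.1, -5.3]
grip_width: 0.707
t 16.0 torque tool xyz [-0.866   0.0009  0.009 ] sd [0.032 0.02  0.02 ] F [ 0.04 -0.17 -5.18] pos [467.5 -21.8 225.8] grip 0.708
time_s: 16.75
eef_pos: [466.8, -21.9, 226.0]
ee_rot: [0.429, -0.424, -0.563, 0.566]
force: [-0.8, -0.4, -5.2]
grip_width: 0.707
t 17.05 torque tool xyz [ 0.0379 -0.0208 -0.0107] sd [0.039 0.031 0.013] F [-0.28 -0.13 -4.78] pos [467.6 -21.7 225.6] grip 0.707
time_s: 18.05
eef_pos: [477.7, -5.6, 250.2]
ee_rot: [-0.256, 0.554, 0.72, -0.331]
force: [0.8, -0.2, -5.3]
grip_width: 0.705
t 18.35 torque tool xyz [ 0.802  -0.022  -0.0115] sd [0.025 0.02  0.024] F [ 0.04  0.08 -4.84] pos [477.6  -5.6 250.4] grip 0.709
time_s: 19.1
eef_pos: [478.1, -5.4, 250.2]
ee_rot: [0.442, -0.421, -0.548, 0.572]
force: [-0.7, 0.3, -5.1]
grip_width: 0.708
t 19.4 torque tool xyz [-0.0897  0.0143  0.0084] sd [0.027 0.014 0.017] F [-0.15  0.17 -5.06] pos [477.5  -5.7 250.6] grip 0.709
t 19.4 pos [477.5  -5.7 250.6] grip 0.709 F [-0.21 -0.71 -5.5 ] T [ 0.011 -0.112 -0.018]
shift [-0.087  1.12   0.046] turn [-0.015 -0.007  0.001]
```

The middle tin's signs fit a rattler (+0.04 after rocking +, negative after rocking −), but the − rock left the pose off level. I return to the same level pose and measure again.

```bash
python3 g.py 467.5 -21.7 225.7 106; python3 -m pendant '[-0.05,0.08,0.02,-0.007,-0.003,0,0.4,-0.087,0.165,0.046,-0.015,-0.007,0.001,0.4,-0.087,0.165,0.046,-0.015,-0.007,0.001,0.4,-0.087,0.165,0.046,-0.015,-0.007,0.001,0.4]'; python3 a.py;python3 a.py; python3 g.py 467.5 -21.7 225.7 106; python3 -c "
from h import *;print(sense()['joints'].round(2))"
```

```text
t 19.4 pos [477.5  -5.7 250.6] grip 0.709 F [-0.21 -0.71 -5.5 ] T [ 0.011 -0.112 -0.018]
shift [-0.087  0.17   0.084] turn [-0.015 -0.007  0.001]
time_s: 19.9
eef_pos: [473.2, -20.2, 226.7]
ee_rot: [-0.425, 0.426, 0.565, -0.564]
force: [0.3, 1.0, -4.2]
grip_width: 0.707
t 20.2 torque tool xyz [-0.0584 -0.0013  0.0156] sd [0.009 0.04  0.017] F [-0.06  0.11 -4.7 ] pos [473.1 -20.1 226.3] grip 0.706
t 20.5 torque tool xyz [-0.0384 -0.0073  0.0248] sd [0.031 0.032 0.034] F [ 0.31  0.1  -4.8 ] pos [473.  -20.3 226.1] grip 0.705
t 20.5 pos [473.  -20.3 226.1] grip 0.705 F [ 0.17  0.8  -4.67] T [ 0.035 -0.05   0.071]
shift [0.001 0.003 0.038] turn [ 0. -0.  0.]
[-0.29  0.28  1.76  0.    1.1  -2.14]
```

```bash
python3 -m pendant '[0,0,0,0.05,0,0,0.4,0,0,0,0.11,0,0,0.4,0,0,0,0.17,0,0,0.4,0,0,0,0.23,0,0,0.4,0,0,0,0.24,0,0,0.4,0,0,0,0.24,0,0,0.4,0,0,0,0.24,0,0,0.4,0,0,0,0.24,0,0,0.4]'; python3 -m pendant '[0,0,0,-0.05,0,0,0.4,0,0,0,-0.11,0,0,0.4,0,0,0,-0.17,0,0,0.4,0,0,0,-0.22,0,0,0.4,0,0,0,-0.24,0,0,0.4,0,0,0,-0.24,0,0,0.4,0,0,0,-0.24,0,0,0.4]'; python3 a.py;python3 a.py; python3 g.py 651.6 -26.5 235 106
```

```text
time_s: 21.5
eef_pos: [472.8, -20.4, 226.7]
ee_rot: [0.552, -0.24, -0.318, 0.732]
force: [0.2, -0.0, -4.8]
grip_width: 0.703
time_s: 22.38
eef_pos: [472.8, -20.4, 226.8]
ee_rot: [-0.425, 0.426, 0.565, -0.564]
force: [-0.2, -1.1, -5.6]
grip_width: 0.707
t 22.68 torque tool xyz [ 0.0396 -0.0043  0.0046] sd [0.026 0.016 0.017] F [-0.14 -0.07 -4.97] pos [472.9 -20.3 226.5] grip 0.707
t 22.98 torque tool xyz [ 0.05    0.0002 -0.0035] sd [0.029 0.012 0.023] F [ 0.03 -0.3  -4.77] pos [472.9 -20.4 226.7] grip 0.707
t 22.98 pos [472.9 -20.4 226.7] grip 0.707 F [-0.01  0.23 -5.48] T [-0.015  0.06  -0.025]
shift [-0.366 -0.052 -1.135] turn [ 0.001 -0.    -0.   ]
```

Confirmed: the level torque flips from −0.048 to +0.045 N m (0.162 kg × g × 64 mm ≈ 0.10), so the middle tin rattles. I carry it to the mat.

```bash
python3 -m pendant '[-0.05,0,-0.12,0,0,0,0.4,-0.1,0,-0.3,0,0,0,0.4,-0.18,0,-0.5,0,0,0,0.4,-0.25,0,-0.7,0,0,0,0.4,-0.3,0,-0.85,0,0,0,0.4,-0.34,0,-0.95,0,0,0,0.4,-0.34,0,-0.95,0,0,0,0.4]'; python3 g.py 651.6 -26.5 178 106
```

```text
time_s: 23.85
eef_pos: [624.2, -30.4, 226.5]
ee_rot: [-0.425, 0.426, 0.565, -0.564]
force: [-0.4, -0.5, -4.5]
grip_width: 0.71
t 23.85 pos [624.2 -30.4 226.5] grip 0.71 F [-0.39 -0.45 -4.47] T [-0.026  0.065 -0.011]
shift [-0.025  0.324 -0.182] turn [ 0.001 -0.    -0.   ]
```

```bash
python3 -m pendant '[-0.01,0.05,-0.06,0,0,0,0.4,-0.02,0.15,-0.12,0,0,0,0.4,-0.025,0.24,-0.17,0,0,0,0.4,-0.025,0.3,-0.182,0,0,0,0.4,-0.025,0.324,-0.182,0,0,0,0.4,-0.025,0.324,-0.182,0,0,0,0.4,-0.025,0.324,-0.182,0,0,0,0.4]'; python3 g.py 651.6 -26.5 178 106
python3 - <<'E'
from m import *
c=capture("side");save(c,"s2.png");f=c["frame"]
cv2.imwrite("pics/s2c.png",cv2.resize(f[100:325,170:470,::-1],(800,600)))
t=capture("top");save(t,"t2.png")
h=cv2.cvtColor(t["frame"],cv2.COLOR_RGB2HSV);m=((h[...,1]<60)&(h[...,2]>150)).astype(np.uint8)*255
meas(t,m,228,245,28,30,38,"L");meas(t,m,413,242,28,30,38,"R")
E
```

```text
time_s: 24.72
eef_pos: [651.7, -26.6, 178.6]
ee_rot: [-0.425, 0.427, 0.565, -0.564]
force: [0.6, -0.4, -4.3]
grip_width: 0.708
t 24.73 pos [651.7 -26.6 178.6] grip 0.708 F [ 0.59 -0.4  -4.3 ] T [ 0.003  0.024 -0.008]
shift [0.001 0.004 0.001] turn [ 0.001 -0.    -0.   ]
L c [447.7 270.5] size [ 63.5 100.7] long deg -21.9
R c [ 456.6 -259.8] size [119.2  59.9] long deg 18.2
```

View pics/s2c.png

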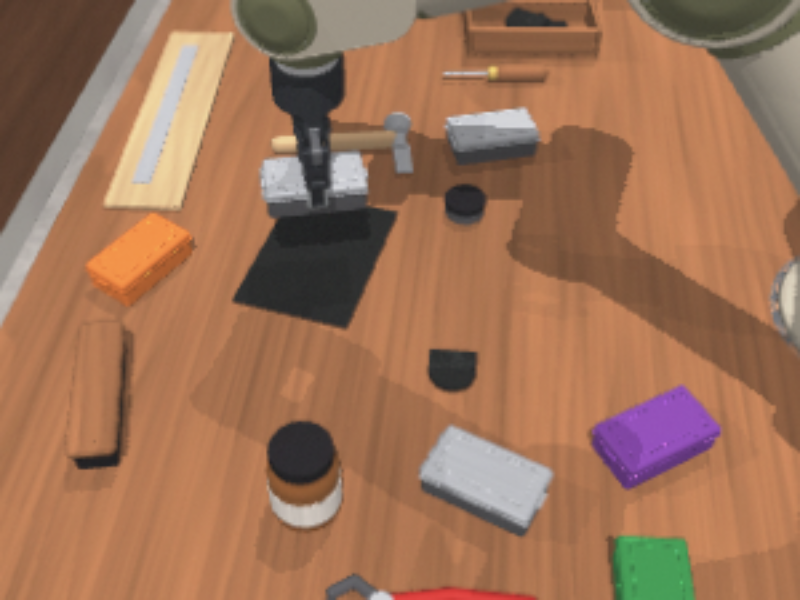

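View pics/t2.png

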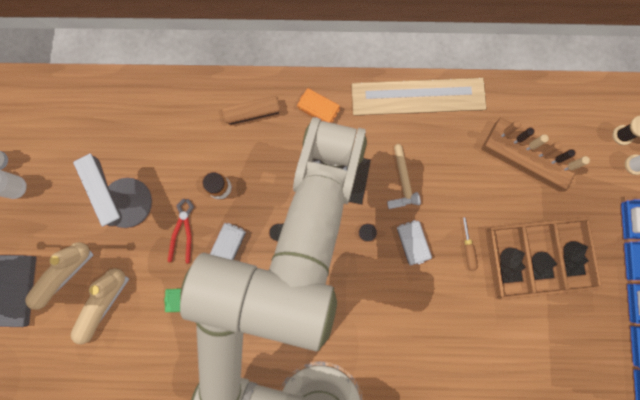

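The side crop shows the tin held at (315,185) over the mat and the other things in place. The left tin is back at (485,478). I check levelness by casting the tin's near-face lower corners onto that vertical plane.

```bash
python3 - <<'E'
from m import *
c=capture("side");h=cv2.cvtColor(c["frame"],cv2.COLOR_RGB2HSV)
m=((h[...,1]<60)&(h[...,2]>150)).astype(np.uint8)*255
meas(c,m,353,278,32,26,38,"sideL")
a=np.radians(16);n=np.array([-np.sin(a),np.cos(a),0]);p=np.array([651.7,-26.6,0])+31*n
o,d=ray(c,[[273.1,181.4],[308,178.2],[269,172],[307,169.5]])
print((o+d*(((p-o)@n)/(d@n))[:,None]).round(1))
cv2.imwrite("pics/z.png",cv2.resize(c["frame"][145:195,255:325,::-1],(700,500),interpolation=cv2.INTER_CUBIC))
E
```

```text
sideL c [438.6 277.1] size [ 67.6 116.2] long deg -22.2
[[688.1  16.1  97.2]
 [588.3 -12.5  94.7]
 [696.5  18.5 135.2]
 [590.8 -11.8 129.3]]
```

View pics/z.png

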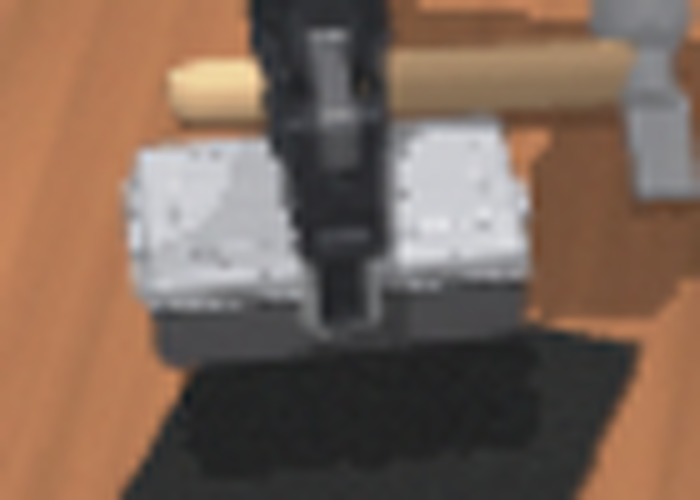

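```bash
python3 - <<'E'
from h import *
s=sense();print(s["time_s"],s["eef_pos"].round(1),s["grip_width"],abs(s["dq"]).max(),s["force"].round(1));print(finish_job())
E
```

```text
24.875 [651.7 -26.5 178.4] 0.7077315426839401 0.003649009135631027 [-0.1  0.6 -6.1]
the job is handed in; nothing more can be done
None
```

The middle tin is the one that rattles. I handed the job in at 24.9 s of robot time with that tin held still over the middle of the mat.

- **Left tin:** I rocked it about 43° each way. The level wrist torque was the same afterwards (0.004 and 0.0015 N m), so it is silent. I set it back; the side camera now gives (439, 277) against (438, 275) at the start, with the same angle.
- **Middle tin:** its level torque went from −0.048 to +0.045 N m depending on which way it was last rocked. That is close to the 0.10 N m expected from 162 g sliding 64 mm. The first backward rock fell short of its pose, so I returned to level and repeated the forward rock to confirm.
- **Right tin:** I never touched or rocked it, because the rattling one was already found.

**Last checks:**
- **Position:** the tool is at (651.7, −26.5) against a measured mat centre of (651.6, −26.5). The tin's underside is about 92 mm above the mat.
- **Level:** its lower edge reads 97 and 95 mm at the two ends, about 1.5° and within pixel error. The upper edge differs by 6 mm (about 3°), which I put down to picking pixels by hand.
- **Other things:** nothing else on the bench looked moved in the pictures.
- **Disagreement:** the last top view placed the left tin about 10 mm off. The arm was covering part of it, so I trusted the side view.

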